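# Stand the tipped solvent tin up and close the keeper

### The arm

A 6-joint arm with a two-finger parallel gripper is mounted at the origin on the work surface. World frame = base frame: x ahead of the robot, y to its left, z up, the work surface at z = 0. Lengths are in m, angles in rad, forces in N, time in s.
With the tool pointing down it reaches from about 0.375 to 0.975 m from the base axis. Payload 3.8 kg.
Tool frame: the origin (TCP) lies at the centre of the arm's flange, where the gripper is bolted on; the fingertips stand 173 mm ahead of it and the grasp point (between the pads) lies 155 mm ahead of it (bot.tip_reach is the distance from the TCP to the fingertips, in m); z points along the fingers, y is the line along which they close (so a half turn about z gives the same grasp; the last joint's range is limited). The gripper opens to 85 mm and grips with 20 to 120 N. Pads are 22 mm wide; open, the fingers measure 114 mm over their backs; the gripper's body (76 mm by 85 mm) begins 54 mm behind the grasp point. The pads swing forward as they close: fully open they stand 13 mm farther back than shut.
Start: joints at [-1.163, 0.264, 1.604, -0, 1.274, -0.037], TCP at [0.29, -0.609, 0.405] pointing down, gripper open.
Joint ranges: [-2.63, 2.63], [-0.94, 2.18], [0.31, 2.57], [-1.31, 4.45], [0, 2.66], [-2.55, 2.55]. Speed limits (rad/s): [2.57, 2.57, 3.14, 3.14, 3.14, 3.14].

### API

Orientations are given as a rotation vector (axis times angle).
In Python, from workcell import bot gives the robot as it stands.
- The arm moves only by the tool drive_tool, never from a script. Its arguments are lists of equal length, an entry for each row: "claw": the finger opening in mm, from 0 to 85.4; "slide": the shift along the world's x, y, z each as a share of 0.5 m, from -1 to 1, a list of three; "yaw": the turn about the world's z as a share of 180 degrees, from -1 to 1. A call has 1 to 8 rows; each row is the pose to reach, as a shift and turn from the pose commanded when the call began, turning the shorter way round; what a row does not reach only later rows make up. A row lasts 1/12 s, in which the tool goes at most 41.7 mm and 7.16 degrees, less where a joint would pass 70% of its speed; a pose out of reach is approached as far as the arm can. A call with a number of a shift or a turn outside -1 to 1 is refused whole. A call with a gripper value outside its range is refused whole. The fingers move at their own pace and stop on an object; "newtons" is the grip in N (left out, the last holds). Time passes only in rows, so rows that repeat a pose let the fingers close. It gives the time, the measured TCP pose, the force, the opening and the grip force at its end, in the units of the state.
- bot.read_state(): the state, without advancing time (a new reading comes with each control period).
- bot.read_camera(name): name is "scene" or "top"; returns a dict with "color" (480x640x3 uint8, red, green, blue), "depth" (480x640 float32, m along the optical axis (not along the pixel's ray), 0 where there is no reading), "mtx" (3x3 intrinsics, pixels), "k1" (the pictures are not rectified: a ray, as slopes to the right and down, at radius r is drawn at 1 + k1 r^2 times it, then the intrinsics apply), "eye" and "rotation" of the camera in the world. Camera axes: x right, y up, looking along -z (the intrinsics and any distortion apply to the point x, -y, -z); pixel columns grow to the right and rows downward; lengths in m; the calibration is good to about 2 mm. A picture is of the moment at which its call begins.
- bot.finish_job(): hands the job in; it is judged then, once.
The state is a dict: "time": time; "q": joint angles; "joint_vel": joint speeds; "joint_torque": joint torques, N m; "tool_pos": TCP position; "tcp_rot": TCP orientation; "wrist_force": force on the tool from outside, world axes, zero at the start; "torque": the same for the moment, N m; "width": opening from 0.0 (shut) to 1.0 (fully open); "grip_force": force on a finger pad.
Only numpy, scipy, OpenCV 4.12 (cv2) and the standard library are available. Lean on these libraries where they do the work, as an engineer would, in place of code of your own. Each camera call takes 0.05 s, during which the arm holds its last target. There are 200 camera calls.

### The job

One square tin in the bench caddy has tipped forward over the low front wall: stand it upright on its base again among its neighbours in the lane, and then swing the steel keeper bar over from the back until it is fully down across the front. Do not knock over the other containers in the caddy, and leave the grinding disc and the screwdriver beside it where they lie.

Things in the scene. Friction and masses are not known exactly. Their poses are not given: they have to be found in the camera images.
- tin_down: the tipped one: square tin 56 x 56 x 130 mm plus a black round cap (28 mm across, 22 mm high) centred on top, 152 mm in all, 0.3 to 0.55 kg. Origin on its long axis 30 mm above the underside, z towards the cap. At the start it leans some 50 degrees to the caddy's front (lane -x): front bottom edge on the floor, front side on the low wall, cap out in front; in any of the four places.
- lane: fixed grey steel caddy, one lane, four places 85 mm apart along its y (+-42.5, +-127.5 mm; no dividers). Origin on the bench; x runs from front to back. Floor 4 mm thick. Front wall 40 mm high, inner face x = -39 mm; back wall 90 mm high, inner face x = 42 mm; both 6 mm thick. End cheeks at y = +-176 mm, 112 mm high. 93 x 358 mm overall.
- keeper (a joint): U-shaped bail of 10 mm steel rod, hinged about lane y at lane x = 0, z = 100 mm; crossbar 80 mm from the hinge, 372 mm long. Rad: 0 = fully down (crossbar in front, lane x = -80, z = 100 mm); pi/2 = straight up over the lane; starts swung back at 2.1 to 2.4. Stiff: stays where left, 3 N at the crossbar moves it.
- keeper_bar (a point): middle of the keeper's crossbar, on the rod's centre line
- tin_a: upright neighbour in the lane: square tin 56 x 56 x 130 mm plus a black round cap (28 mm across, 22 mm high) centred on top, 152 mm in all, 0.3 to 0.55 kg. Origin on its long axis 30 mm above the underside, z towards the cap.
- tin_b: upright neighbour in the lane: square tin 56 x 56 x 130 mm plus a black round cap (28 mm across, 22 mm high) centred on top, 152 mm in all, 0.3 to 0.55 kg. Origin on its long axis 30 mm above the underside, z towards the cap.
- can: upright neighbour in the lane: round can 58 mm across, 118 mm tall. Origin on its axis 30 mm above the underside, z up along the axis.
- disc: red grinding disc lying flat on the bench to the left of the caddy, 100 mm across and 22 mm high; origin at the centre of the underside
- driver: screwdriver lying on the bench to the right of the caddy; its x axis runs along it towards the tip

How it is judged:
By the outcome, as a careful person would: the job done as asked, in the order asked, and still so for the second after the job is handed in, with the robot touching nothing.
It also fails if it takes over 51 s, if anything falls off the work surface, if the arm or the gripper's body presses on something with over 40 N, if the wrist force passes 120 N, or if a joint passes its speed limit or range.

## Working session

There is one attempt and no reset: what is moved stays moved. The work goes in short steps, Python scripts to look and compute and a tool call to move; the robot and the scene stay as the last step left them, time stands still between calls to the robot, and variables do not carry over. Pictures are saved under pics/ and viewed, at most 10 in all, crops included, and the job is handed in when it is done.

Besides the shell and the picture viewer there is one more tool, called after "Call:" as name([rows], argument=value, ...), one row to a line, values as JSON. drive_tool: Moves the arm, as the interface text tells. Shift numbers are shares of 0.5 m and turn numbers shares of 180 degrees, none past 1 either way. Its arguments: {"type":"object","properties":{"claw":{"type":"array","items":{"type":"number"}},"slide":{"type":"array","items":{"type":"array","items":{"type":"number"}}},"yaw":{"type":"array","items":{"type":"number"}},"newtons":{"type":"number"}},"required":["claw","slide","yaw"]}

```bash
mkdir -p pics; cat > h.py <<'E'
import numpy as np, cv2
from workcell import bot
def cloud(c):
    h,w=c["depth"].shape; u,v=np.meshgrid(np.arange(w),np.arange(h))
    K=np.array(c["mtx"]); p=np.stack([u,v],-1).reshape(-1,1,2).astype(float)
    n=cv2.undistortPoints(p,K,np.array([c["k1"],0,0,0.])).reshape(h,w,2)
    d=c["depth"]; P=np.stack([n[...,0]*d,-n[...,1]*d,-d],-1)
    W=P@np.array(c["rotation"]).T+np.array(c["eye"]); W[d==0]=np.nan
    return W
def save(c,n): cv2.imwrite(f"pics/{n}.png",c["color"][...,::-1])
E
python3 - <<'E'
from h import *
for n in("scene","top"):
    c=bot.read_camera(n); save(c,n+"0"); np.savez(n+"0.npz",**c); print(n,c["eye"],c["rotation"],c["k1"],c["mtx"])
s=bot.read_state(); print(s)
E
```

```text
scene [1.02690712 0.81316847 0.8932091 ] [0.33236694 1.1226858  2.39074001] -0.1606912388400911 [[583.64994174   0.         320.20762147]
 [  0.         583.64994174 238.97204887]
 [  0.           0.           1.        ]]
top [ 0.44072936 -0.00718462  1.34812318] [ 0.05378878 -0.05777805 -1.54201103] 0.0011193265145677414 [[543.25423014   0.         316.95526721]
 [  0.         543.25423014 234.30065508]
 [  0.           0.           1.        ]]
{'time': 0.1, 'q': array([-1.16288325e+00,  2.64670181e-01,  1.60525302e+00, -1.09830157e-05,
        1.27369036e+00, -3.68860878e-02]), 'joint_vel': array([ 1.31665345e-04, -2.42117072e-03, -2.61077248e-03,  8.83142502e-05,
       -1.36608802e-03,  6.98647289e-04]), 'joint_torque': array([ 1.50329065e-04, -5.16706467e+01, -3.68589807e+01, -1.01823787e-04,
        6.31393574e-03, -1.92720267e-05]), 'tool_pos': array([ 0.2903175 , -0.60903033,  0.4034829 ]), 'tcp_rot': array([-3.06228171e+00, -6.92510663e-01,  6.01355040e-04]), 'wrist_force': array([-1.31552417,  0.17209266, -0.21791014]), 'torque': array([-0.03215102, -0.01176543,  0.06127289]), 'grip_force': 0.0, 'width': 1.0012851569992796}
```

View pics/scene0.png

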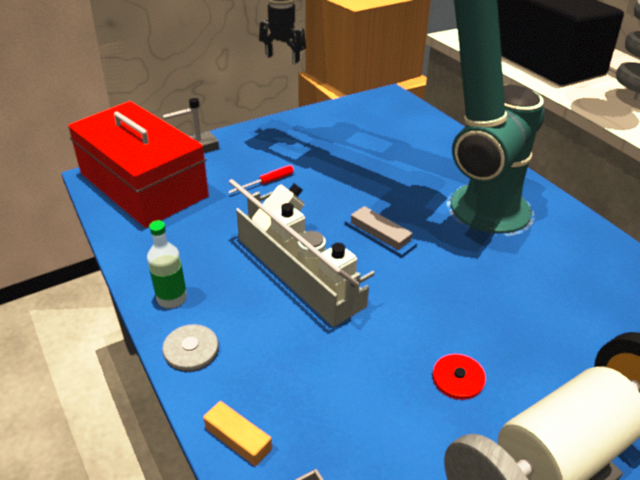

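View pics/top0.png

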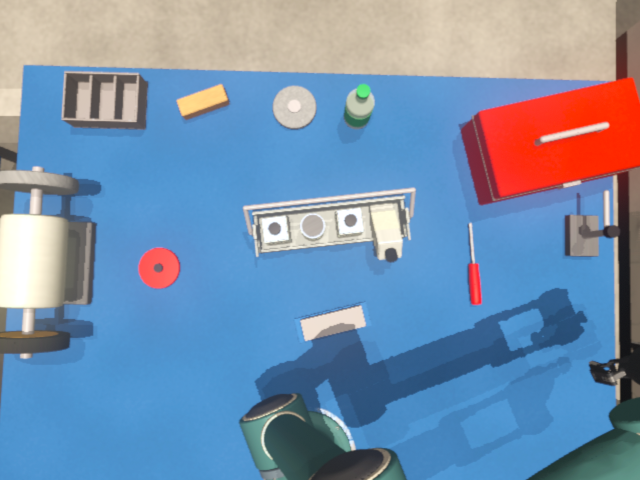

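```bash
sed -i 's/^    W=P@.*/    R=cv2.Rodrigues(np.array(c["rotation"],float))[0]; W=P@R.T+np.array(c["eye"]); W[d==0]=np.nan/' h.py
cat > m.py <<'E'
from h import *
c=dict(np.load("top0.npz")); W=cloud(c)
def at(u,v,r=2):
    return np.nanmedian(W[v-r:v+r+1,u-r:u+r+1].reshape(-1,3),0).round(4)
print("bench",at(200,350),at(520,400))
for n,u,v in [("capA",275,229),("can",313,227),("capB",350,221),("tin side",386,225),("tincap",391,255),("disc",160,280),("brush",333,322),("driver",475,285),("tintop",270,239)]: print(n,at(u,v))
# bar
print("bar")
for u in range(250,415,16):
    col=W[185:215,u]; i=np.nanargmax(col[:,2]); print(u,185+i,col[i].round(4))
img=cv2.resize(c["color"][170:290,230:430],None,fx=4,fy=4,interpolation=cv2.INTER_CUBIC)
cv2.imwrite("pics/crop0.png",img[...,::-1])
E
python3 m.py
```

```text
bench [2.450e-01 2.688e-01 1.000e-04] [ 0.1466 -0.5155  0.0006]
capA [0.5351 0.0837 0.1552]
can [5.445e-01 3.000e-04 1.218e-01]
capB [ 0.5572 -0.081   0.1567]
tin side [ 0.5564 -0.1683  0.0953]
tincap [ 0.4859 -0.1764  0.1294]
disc [0.4133 0.3712 0.0147]
brush [ 0.3253 -0.0535  0.0369]
driver [ 0.4228 -0.3966  0.0247]
tintop [0.514  0.0955 0.1343]
bar
250 209 [0.5762 0.1386 0.1692]
266 204 [0.588  0.1039 0.1705]
282 204 [0.5892 0.0692 0.1687]
298 204 [0.5902 0.0342 0.1687]
314 200 [ 5.999e-01 -5.000e-04  1.689e-01]
330 199 [ 0.6028 -0.0353  0.1713]
346 196 [ 0.6107 -0.0702  0.1693]
362 194 [ 0.6163 -0.1052  0.1679]
378 193 [ 0.6195 -0.1401  0.1682]
394 192 [ 0.6222 -0.1747  0.1711]
410 189 [ 0.6303 -0.2101  0.1682]
```

View pics/crop0.png

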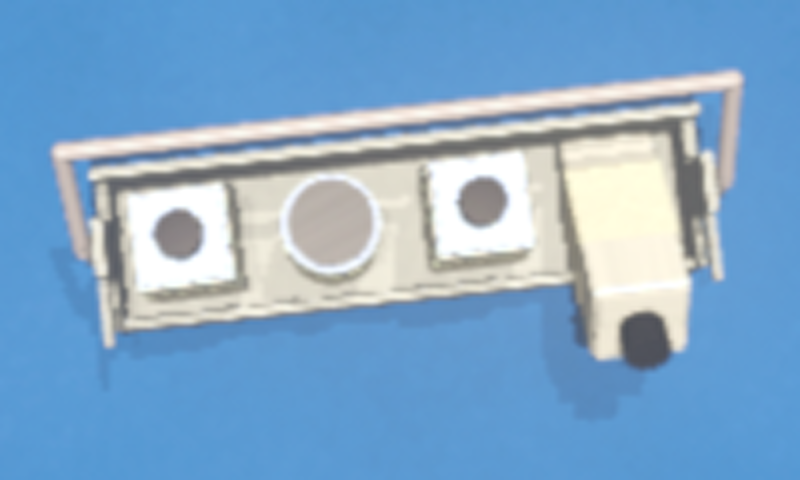

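```bash
cat > fit.py <<'E'
from h import *
c=dict(np.load("top0.npz")); W=cloud(c); P=W.reshape(-1,3); C=c["color"].reshape(-1,3).astype(int)
roi=(P[:,0]>.42)&(P[:,0]<.68)&(P[:,1]>-.27)&(P[:,1]<.2)
bar=P[roi&(P[:,2]>.160)&(P[:,0]>.565-.155*P[:,1])]
d=cv2.fitLine(bar[:,:2].astype(np.float32),cv2.DIST_HUBER,0,.01,.01).ravel(); 
psi=np.arctan2(-d[0]*np.sign(d[1]),abs(d[1])); print("psi",psi,np.degrees(psi),"barz top",np.median(bar[:,2]))
X=np.array([np.cos(psi),np.sin(psi)]);Y=np.array([-X[1],X[0]])
l=lambda p:np.c_[p[:,:2]@X,p[:,:2]@Y,p[:,2]]
B=l(bar); print("bar x",np.median(B[:,0]),"y ext",B[:,1].min(),B[:,1].max())
Q=l(P)
m=roi&(Q[:,2]>.02)&(Q[:,2]<.3); q=Q[m]; 
dark=(C[m].max(1)<110)&(q[:,2]>.11)
for n,s in [("capA",q[:,1]>.04),("capB",(q[:,1]<.04)&(q[:,1]>-.2)&(q[:,2]>.145)),("capT",(q[:,1]<-.2))]:
    z=q[dark&s]; print(n,len(z),np.median(z,0).round(4),z.min(0).round(3),z.max(0).round(3))
# histogram in x for heights .085-.093 (back wall) and .036-.044 (front)
for lo,hi in[(.085,.095),(.036,.045),(.106,.118)]:
    z=q[(q[:,2]>lo)&(q[:,2]<hi)]; print(lo,len(z),np.percentile(z[:,0],[2,10,50,90,98]).round(3),np.percentile(z[:,1],[1,5,50,95,99]).round(3))
# tipped tin points
z=q[(q[:,1]<-.2)&(q[:,1]>-.27)&(q[:,2]>.05)]
for xx in np.arange(.42,.57,.01):
    w=z[abs(z[:,0]-xx)<.003]
    if len(w): print(xx.round(3),len(w),w[:,2].max().round(4),np.median(w[:,2]).round(4),w[:,1].min().round(4),w[:,1].max().round(4))
s=bot.read_state(); R=cv2.Rodrigues(s["tcp_rot"])[0]; print(R.round(3)); print(X,Y)
E
python3 fit.py
```

```text
psi 0.1354955 7.76332 barz top 0.1668205918520964
bar x 0.5936929515487994 y ext -0.3024453618177778 0.07710019691947431
  return _methods._mean(a, axis=axis, dtype=dtype,
  ret = um.true_divide(
Traceback (most recent call last):
  File "fit.py", line 14, in <module>
    z=q[dark&s]; print(n,len(z),np.median(z,0).round(4),z.min(0).round(3),z.max(0).round(3))
                                                        ~~~~~^^^
ValueError: zero-size array to reduction operation minimum which has no identity
```

```bash
sed -i 's/q\[:,1\]>.04)/q[:,1]>-.05)/; s/(q\[:,1\]<.04)&(q\[:,1\]>-.2)/(q[:,1]<-.1)\&(q[:,1]>-.2)/; s/"capT",(q\[:,1\]<-.2)/"capT",(q[:,1]<-.2)\&(q[:,0]<.5)/' fit.py; python3 fit.py
```

```text
psi 0.1354955 7.76332 barz top 0.1668205918520964
bar x 0.5936929515487994 y ext -0.3024453618177778 0.07710019691947431
  return _methods._mean(a, axis=axis, dtype=dtype,
  ret = um.true_divide(
Traceback (most recent call last):
  File "fit.py", line 14, in <module>
    z=q[dark&s]; print(n,len(z),np.median(z,0).round(4),z.min(0).round(3),z.max(0).round(3))
                                                        ~~~~~^^^
ValueError: zero-size array to reduction operation minimum which has no identity
```

```bash
sed -i 's/max(1)<110/max(1)<150/; s/; print(n,len(z),/; len(z) and print(n,len(z),/' fit.py; python3 fit.py
```

```text
psi 0.1354955 7.76332 barz top 0.1668205918520964
bar x 0.5936929515487994 y ext -0.3024453618177778 0.07710019691947431
capA 97 [0.5434 0.0117 0.1559] [0.532 0.001 0.148] [0.555 0.024 0.163]
capB 94 [ 0.5438 -0.1561  0.1565] [ 0.532 -0.167  0.151] [ 0.555 -0.145  0.163]
capT 155 [ 0.4587 -0.2402  0.1232] [ 0.442 -0.255  0.11 ] [ 0.498 -0.213  0.136]
0.085 681 [0.455 0.515 0.587 0.592 0.593] [-0.291 -0.287 -0.166  0.059  0.064]
0.036 399 [0.5   0.501 0.504 0.587 0.587] [-0.287 -0.286 -0.093  0.052  0.06 ]
0.106 534 [0.446 0.471 0.516 0.555 0.568] [-0.3   -0.292 -0.223  0.066  0.073]
0.44 4 0.1182 0.1135 -0.2431 -0.2365
0.45 39 0.1284 0.1213 -0.2644 -0.2173
0.46 60 0.1358 0.1154 -0.2657 -0.213
0.47 69 0.1274 0.1134 -0.2689 -0.2131
0.48 72 0.1304 0.123 -0.268 -0.2128
0.49 72 0.1312 0.1248 -0.2679 -0.2121
0.5 68 0.1232 0.1167 -0.2686 -0.2121
0.51 65 0.1155 0.1091 -0.2685 -0.2122
0.52 66 0.1071 0.1003 -0.2687 -0.2123
0.53 61 0.1005 0.0926 -0.2683 -0.2124
0.54 58 0.0918 0.0841 -0.2687 -0.2123
0.55 61 0.0832 0.0762 -0.269 -0.2122
0.56 58 0.077 0.0683 -0.2683 -0.2129
[[ 0.903  0.43  -0.001]
 [ 0.43  -0.903  0.002]
 [ 0.    -0.002 -1.   ]]
[0.99083453 0.13508129] [-0.13508129  0.99083453]
```

Call:
drive_tool([
  [0.392,0.866,-0.04],
  [0.392,0.866,-0.04],
  [0.392,0.866,-0.04],
  [0.392,0.866,-0.04],
  [0.392,0.866,-0.04],
  [0.392,0.866,-0.04],
  [0.392,0.866,-0.04],
  [0.392,0.866,-0.04],
], claw=[50,50,50,50,50,50,50,50], yaw=[-0.0985,-0.0985,-0.0985,-0.0985,-0.0985,-0.0985,-0.0985,-0.0985], newtons=25)

```text
time: 0.77
tool_pos: [0.4279, -0.3039, 0.3902]
tcp_rot: [-3.134, -0.212, 0.001]
wrist_force: [1.6, -0.5, -0.7]
width: 0.586
grip_force: 0.0
```

Call:
drive_tool([
  [0.117,0.256,-0.012],
  [0.117,0.256,-0.012],
  [0.117,0.256,-0.012],
  [0.117,0.256,-0.012],
  [0.117,0.256,-0.09],
  [0.117,0.256,-0.09],
], claw=[50,50,50,50,50,50], yaw=[0,0,0,0,0,0])

```text
time: 1.27
tool_pos: [0.4845, -0.1754, 0.34]
tcp_rot: [-3.13, -0.217, 0.013]
wrist_force: [-2.5, 0.3, -2.1]
width: 0.587
grip_force: 0.0
```

```bash
python3 - <<'E'
from h import *
s=bot.read_state(); print(s["tool_pos"],s["tcp_rot"],s["q"].round(2))
c=bot.read_camera("scene"); np.savez("s1.npz",**c)
img=cv2.resize(c["color"][130:330,200:400],None,fx=3,fy=3,interpolation=cv2.INTER_CUBIC)
cv2.imwrite("pics/s1.png",img[...,::-1])
E
```

```text
[ 0.48450253 -0.17542943  0.33997255] [-3.12989502 -0.21704818  0.01309409] [-0.4   0.02  2.01 -0.    1.13  1.04]
```

View pics/s1.png

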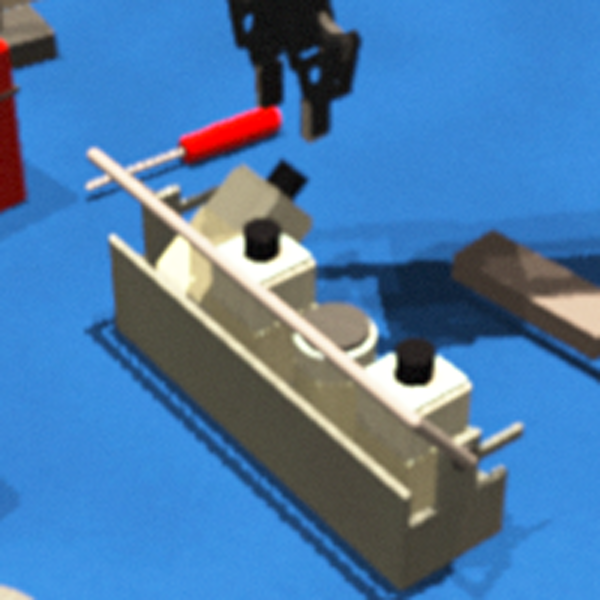

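Call:
drive_tool([
  [0.002,0,-0.05],
  [0.002,0,-0.09],
  [0.002,0,-0.126],
  [0.002,0,-0.126],
], claw=[50,50,50,50], yaw=[0,0,0,0])

```text
time: 1.65
tool_pos: [0.4856, -0.178, 0.2798]
tcp_rot: [-3.132, -0.21, 0.009]
wrist_force: [-0.5, 0.3, -0.1]
width: 0.587
grip_force: 0.0
```

Call:
drive_tool([
  [0,0,0],
  [0,0,0],
  [0,0,0],
  [0,0,0],
  [0,0,0],
  [0,0,0],
  [0,0,0],
], claw=[20,20,20,20,20,20,20], yaw=[0,0,0,0,0,0,0], newtons=30)

```text
time: 2.23
tool_pos: [0.4875, -0.1782, 0.2835]
tcp_rot: [3.133, 0.212, 0.002]
wrist_force: [-1.1, -1.2, 1.9]
width: 0.311
grip_force: 30.8
```

Call:
drive_tool([
  [0.008,0.001,0.012],
  [0.016,0.002,0.022],
  [0.024,0.003,0.032],
  [0.032,0.004,0.04],
  [0.048,0.0065,0.05],
  [0.065,0.009,0.06],
  [0.082,0.011,0.068],
  [0.099,0.0135,0.074],
], claw=[20,20,20,20,20,20,20,20], yaw=[0,0,0,0,0,0,0,0])

```text
time: 2.9
tool_pos: [0.5379, -0.171, 0.3202]
tcp_rot: [3.134, 0.213, 0.0]
wrist_force: [-0.1, -0.1, -4.3]
width: 0.31
grip_force: 29.8
```

```bash
python3 - <<'E'
from h import *
s=bot.read_state(); print(s["tool_pos"],s["wrist_force"],s["width"],s["grip_force"])
c=bot.read_camera("scene"); 
img=cv2.resize(c["color"][130:330,200:400],None,fx=3,fy=3,interpolation=cv2.INTER_CUBIC)
cv2.imwrite("pics/s2.png",img[...,::-1])
E
```

```text
[ 0.53786997 -0.17100359  0.320201  ] [-0.08017958 -0.06871389 -4.32051476] 0.30994457218421895 29.83204275369644
```

View pics/s2.png

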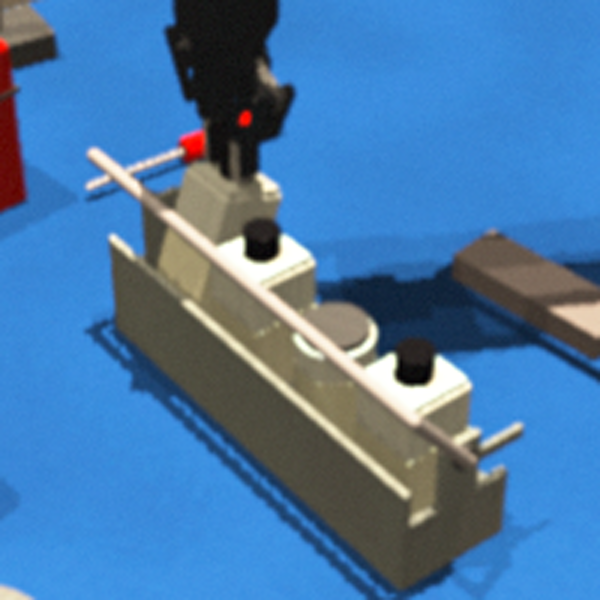

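Call:
drive_tool([
  [0.017,0.0023,0.002],
  [0.034,0.0046,0.004],
  [0.051,0.007,0.004],
  [0.068,0.009,0.004],
  [0.085,0.0115,0.004],
  [0.085,0.0115,0.004],
], claw=[20,20,20,20,20,20], yaw=[0,0,0,0,0,0])

```text
time: 3.45
tool_pos: [0.5808, -0.1652, 0.3215]
tcp_rot: [3.134, 0.213, 0.001]
wrist_force: [-0.6, -0.5, -4.2]
width: 0.304
grip_force: 29.8
```

```bash
python3 - <<'E'
from h import *
s=bot.read_state(); print(s["tool_pos"],s["wrist_force"],s["width"],s["grip_force"])
c=bot.read_camera("scene"); np.savez("s3.npz",**c)
img=cv2.resize(c["color"][150:270,220:340],None,fx=5,fy=5,interpolation=cv2.INTER_CUBIC)
cv2.imwrite("pics/s3.png",img[...,::-1])
E
```

```text
[ 0.58080475 -0.16524308  0.32150951] [-0.64457392 -0.50847574 -4.20333374] 0.3043834433468383 29.768472611904144
```

View pics/s3.png

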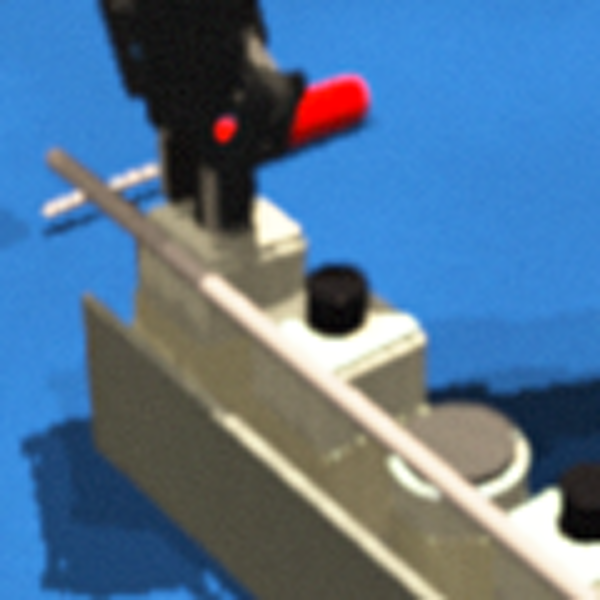

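Call:
drive_tool([
  [-0.006,-0.001,-0.005],
  [-0.01,-0.0015,-0.01],
  [-0.01,-0.0015,-0.014],
  [-0.01,-0.0015,-0.018],
  [-0.01,-0.0015,-0.018],
], claw=[20,20,20,20,20], yaw=[0,0,0,0,0])

```text
time: 3.92
tool_pos: [0.5759, -0.1665, 0.3173]
tcp_rot: [3.133, 0.211, 0.013]
wrist_force: [-0.4, 1.5, 10.5]
width: 0.305
grip_force: 31.2
```

```bash
cat > t.py <<'E'
from h import *
s=bot.read_state(); print(s["tool_pos"],s["wrist_force"],s["width"])
X=np.array([.9908,.1351]);Y=np.array([-.1351,.9908])
for n in("top","scene"):
    c=bot.read_camera(n);np.savez("l_"+n,**c); P=cloud(c).reshape(-1,3); Q=np.c_[P[:,:2]@X-.545,P[:,:2]@Y+.1133,P[:,2]]
    for nm,y in(("T",-.1275),("B",-.0425),("A",.1275),("can",.0425)):
        m=(abs(Q[:,1]-y)<.03)&(abs(Q[:,0])<.05)&(Q[:,2]>.112)&(Q[:,2]<.143)
        q=Q[m]; print(n,nm,len(q),np.median(q,0).round(4),np.percentile(q[:,0],[2,98]).round(3),np.percentile(q[:,1],[2,98]).round(3),
          "slope",np.linalg.lstsq(np.c_[q[:,:2],np.ones(len(q))],q[:,2],rcond=None)[0][:2].round(3))
E
python3 t.py
```

```text
[ 0.57592962 -0.1664936   0.31733357] [-0.40121929  1.50778099 10.54843779] 0.3046171608320353
top T 115 [-0.0247 -0.125   0.1332] [-0.03  -0.012] [-0.154 -0.109] slope [0.447 0.012]
top B 495 [-0.0042 -0.0396  0.1333] [-0.029  0.026] [-0.069 -0.015] slope [ 0.027 -0.017]
top A 504 [-0.0044  0.1252  0.1332] [-0.029  0.026] [0.1   0.154] slope [ 0.034 -0.003]
top can 486 [-0.0022  0.0425  0.1214] [-0.027  0.024] [0.017 0.068] slope [0.015 0.003]
scene T 382 [ 0.0072 -0.1093  0.1326] [-0.028  0.028] [-0.151 -0.098] slope [-0.079 -0.17 ]
scene B 410 [ 0.0035 -0.0261  0.1321] [-0.027  0.026] [-0.065 -0.014] slope [-0.162 -0.143]
scene A 497 [0.005  0.1423 0.1329] [-0.027  0.027] [0.103 0.156] slope [-0.169 -0.161]
scene can 344 [-0.0034  0.0465  0.122 ] [-0.025  0.025] [0.019 0.071] slope [-0.082 -0.075]
```

Call:
drive_tool([
  [0,0,0.004],
  [0,0,0.008],
  [0,0,0.008],
  [0,0,0.008],
  [0,0,0.03],
  [0,0,0.08],
  [0,0,0.14],
  [0,0,0.2],
], claw=[45,45,45,45,45,45,45,45], yaw=[0,0,0,0,0,0,0,0])

```text
time: 4.68
tool_pos: [0.5738, -0.1661, 0.4131]
tcp_rot: [-3.134, -0.212, 0.004]
wrist_force: [0.3, -0.6, -0.5]
width: 0.526
grip_force: 0.0
```

```bash
cat >> t.py <<'E'
img=cv2.resize(c["color"][130:330,200:400],None,fx=3,fy=3,interpolation=cv2.INTER_CUBIC)
cv2.imwrite("pics/s4.png",img[...,::-1])
E
python3 t.py
```

```text
[ 0.57381052 -0.16609661  0.41311261] [ 0.33795884 -0.60374036 -0.49436706] 0.5257302569597132
top T 64 [-0.0088 -0.1321  0.1322] [-0.014  0.04 ] [-0.149 -0.102] slope [0.045 0.017]
top B 499 [-0.0043 -0.0398  0.1331] [-0.029  0.026] [-0.07  -0.015] slope [ 0.034 -0.01 ]
top A 502 [-0.0048  0.125   0.1329] [-0.029  0.026] [0.1   0.154] slope [0.032 0.007]
top can 491 [-0.0022  0.0424  0.1214] [-0.027  0.024] [0.017 0.068] slope [ 0.003 -0.   ]
scene T 373 [ 0.022  -0.1122  0.129 ] [-0.012  0.043] [-0.151 -0.098] slope [-0.156 -0.133]
scene B 410 [ 0.0034 -0.0263  0.1325] [-0.027  0.026] [-0.066 -0.014] slope [-0.152 -0.156]
scene A 496 [0.0052 0.1423 0.1331] [-0.028  0.027] [0.104 0.156] slope [-0.181 -0.176]
scene can 338 [-0.0038  0.0462  0.1218] [-0.026  0.026] [0.019 0.069] slope [-0.079 -0.076]
```

View pics/s4.png

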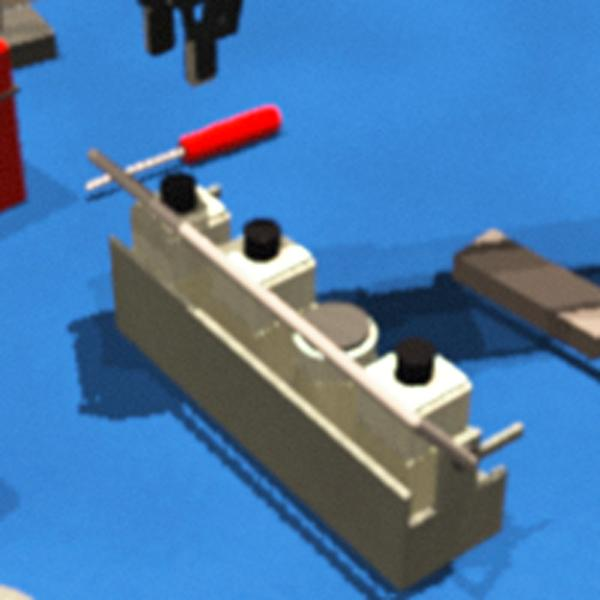

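Call:
drive_tool([
  [0.062,0.268,0],
  [0.062,0.268,0],
  [0.062,0.268,0],
  [0.062,0.268,0],
  [0.062,0.268,0],
  [0.062,0.268,0],
  [0.062,0.268,0],
  [0.062,0.268,0],
], claw=[40,40,40,40,40,40,40,40], yaw=[0.5,0.5,0.5,0.5,0.5,0.5,0.5,0.5])

```text
time: 5.45
tool_pos: [0.6051, -0.0318, 0.4124]
tcp_rot: [-2.643, -1.698, 0.001]
wrist_force: [0.4, 0.4, 0.3]
width: 0.468
grip_force: 0.0
```

```bash
python3 t.py; python3 - <<'E'
from h import *
X=np.array([.9908,.1351]);Y=np.array([-.1351,.9908])
for n in("top","scene"):
    c=dict(np.load(f"l_{n}.npz")); P=cloud(c).reshape(-1,3); C=c["color"].reshape(-1,3)
    Q=np.c_[P[:,:2]@X-.545,P[:,:2]@Y+.1133,P[:,2]]
    for nm,y in(("T",-.1275),("B",-.04),("A",.1255)):
        k=(abs(Q[:,1]-y)<.03)&(abs(Q[:,0])<.06)&(Q[:,2]>.148)&(Q[:,2]<.164)&(C.max(1)<160); print(n,nm,"cap",k.sum(),np.median(Q[k],0).round(4))
        m=(abs(Q[:,1]-y)<.03)&(abs(Q[:,0])<.07)&(Q[:,2]>.1)&(Q[:,2]<.145)&(C.max(1)>150)
        q=Q[m]
        for x in np.arange(-.03,.06,.01):
            w=q[abs(q[:,0]-x)<.004]; 
            if len(w)>3: print("   ",x.round(3),len(w),np.percentile(w[:,2],[50,85]).round(4))
E
```

```text
[ 0.60514331 -0.03177827  0.41236126] [0.35098341 0.35624594 0.32465965] 0.46759457189490405
top T 502 [ 0.0092 -0.1226  0.1333] [-0.014  0.04 ] [-0.154 -0.1  ] slope [ 0.053 -0.035]
top B 380 [-0.0019 -0.0309  0.1332] [-0.029  0.026] [-0.061 -0.015] slope [ 0.034 -0.059]
top A 369 [0.003  0.1365 0.1337] [-0.029  0.026] [0.106 0.154] slope [ 0.027 -0.028]
top can 447 [-0.0042  0.0442  0.1214] [-0.027  0.021] [0.017 0.068] slope [ 0.042 -0.009]
scene T 364 [ 0.0224 -0.1113  0.129 ] [-0.012  0.043] [-0.152 -0.098] slope [-0.157 -0.145]
scene B 409 [ 0.0034 -0.0261  0.1325] [-0.027  0.026] [-0.065 -0.014] slope [-0.139 -0.176]
scene A 500 [0.0052 0.1419 0.1332] [-0.027  0.027] [0.103 0.156] slope [-0.177 -0.159]
scene can 344 [-0.0035  0.0461  0.1218] [-0.026  0.026] [0.021 0.07 ] slope [-0.082 -0.09 ]
top T cap 111 [ 0.0132 -0.1273  0.1564]
    -0.01 96 [0.1323 0.1351]
    0.0 81 [0.1337 0.136 ]
    0.01 43 [0.1336 0.1369]
    0.02 45 [0.1337 0.1368]
    0.03 75 [0.1343 0.1364]
    0.04 51 [0.1323 0.1357]
top B cap 120 [-0.0009 -0.0418  0.157 ]
    -0.03 28 [0.1286 0.132 ]
    -0.02 68
[... 321 characters left out ...]
 [0.134  0.1365]
    0.02 79 [0.1343 0.1366]
    0.03 7 [0.1272 0.1293]
scene T cap 93 [ 0.0182 -0.1249  0.1545]
    -0.01 31 [0.1312 0.1336]
    0.0 38 [0.132  0.1345]
    0.01 26 [0.1331 0.135 ]
    0.02 18 [0.1325 0.1348]
    0.03 4 [0.1338 0.1417]
    0.04 66 [0.1297 0.1339]
scene B cap 124 [ 0.0037 -0.0386  0.1553]
    -0.03 11 [0.1339 0.1351]
    -0.02 40 [0.1332 0.1351]
    -0.01 25 [0.1326 0.1356]
    0.0 28 [0.1326 0.1344]
    0.01 47 [0.1336 0.1352]
    0.02 29 [0.134  0.1357]
scene A cap 145 [0.0006 0.1301 0.1564]
    -0.03 14 [0.1335 0.1346]
    -0.02 44 [0.1346 0.1357]
    -0.01 37 [0.1341 0.1366]
    0.0 43 [0.1341 0.1361]
    0.01 70 [0.1343 0.1359]
    0.02 36 [0.1349 0.136 ]
```

Call:
drive_tool([
  [0,0,0],
  [0,0,0],
  [0,0,0],
  [0,0,0],
  [0,0,-0.05],
  [0,0,-0.11],
  [0,0,-0.184],
  [0,0,-0.184],
], claw=[40,40,40,40,40,40,40,40], yaw=[0.18,0.18,0.18,0.18,0.18,0.18,0.18,0.18], newtons=40)

```text
time: 6.22
tool_pos: [0.6018, -0.032, 0.3127]
tcp_rot: [-2.069, -2.349, 0.013]
wrist_force: [-2.4, 0.1, -1.6]
width: 0.469
grip_force: 0.0
```

Call:
drive_tool([
  [0,0,0],
  [0,0,0],
  [0,0,0],
  [0,0,0],
  [0,0,0],
  [0,0,0],
  [0,0,0],
  [0,0,0],
], claw=[3,3,3,3,3,3,3,3], yaw=[0,0,0,0,0,0,0,0], newtons=40)

```text
time: 6.88
tool_pos: [0.6061, -0.0322, 0.3224]
tcp_rot: [2.07, 2.359, 0.003]
wrist_force: [0.4, -1.3, 4.0]
width: 0.095
grip_force: 39.6
```

Call:
drive_tool([
  [-0.0162,-0.0022,0.0116],
  [-0.0337,-0.0046,0.021],
  [-0.0521,-0.0071,0.0282],
  [-0.0713,-0.0097,0.033],
  [-0.0912,-0.0124,0.0354],
  [-0.111,-0.0151,0.0352],
  [-0.111,-0.0151,0.0352],
], claw=[3,3,3,3,3,3,3], yaw=[0,0,0,0,0,0,0])

```text
time: 7.47
tool_pos: [0.5511, -0.0397, 0.3425]
tcp_rot: [2.068, 2.355, 0.01]
wrist_force: [-0.4, 0.5, 12.1]
width: 0.101
grip_force: 41.8
```

```bash
sed -i 's/s4.png/s5.png/' t.py; python3 t.py; python3 - <<'E'
from h import *
X=np.array([.9908,.1351]);Y=np.array([-.1351,.9908])
for n in("top","scene"):
    c=dict(np.load(f"l_{n}.npz")); P=cloud(c).reshape(-1,3)
    Q=np.c_[P[:,:2]@X-.545,P[:,:2]@Y+.1133,P[:,2]]
    m=(Q[:,2]>.168)&(Q[:,2]<.2)&(abs(Q[:,0])<.06)&(abs(Q[:,1])>.06)&(abs(Q[:,1])<.18); print(n,m.sum(),np.median(Q[m],0).round(4),np.percentile(Q[m][:,0],[5,95]).round(3))
E
```

```text
[ 0.55108562 -0.03968185  0.34245744] [-0.35345775  0.5189501  12.13261228] 0.10082324546940451
top T 244 [ 0.0081 -0.1395  0.1329] [-0.014  0.04 ] [-0.155 -0.109] slope [0.073 0.002]
top B 40 [-0.0275 -0.0368  0.1297] [-0.029 -0.023] [-0.057 -0.023] slope [1.933 0.122]
top A 443 [-0.0098  0.1252  0.1331] [-0.029  0.026] [0.1   0.154] slope [0.034 0.012]
top can 141 [-0.018   0.0408  0.1212] [-0.029 -0.003] [0.025 0.056] slope [ 0.229 -0.008]
scene T 489 [ 0.0252 -0.1116  0.1303] [-0.011  0.043] [-0.151 -0.098] slope [-0.129 -0.177]
scene B 510 [ 0.0106 -0.0262  0.1304] [-0.026  0.027] [-0.066 -0.013] slope [-0.118 -0.155]
scene A 651 [0.0115 0.1406 0.1319] [-0.026  0.027] [0.103 0.156] slope [-0.149 -0.16 ]
scene can 444 [0.0017 0.0481 0.1216] [-0.025  0.025] [0.02 0.07] slope [-0.063 -0.089]
top 366 [-0.0028  0.0954  0.1839] [-0.007  0.002]
scene 395 [-0.0005  0.0904  0.1834] [-0.006  0.003]
```

View pics/s5.png

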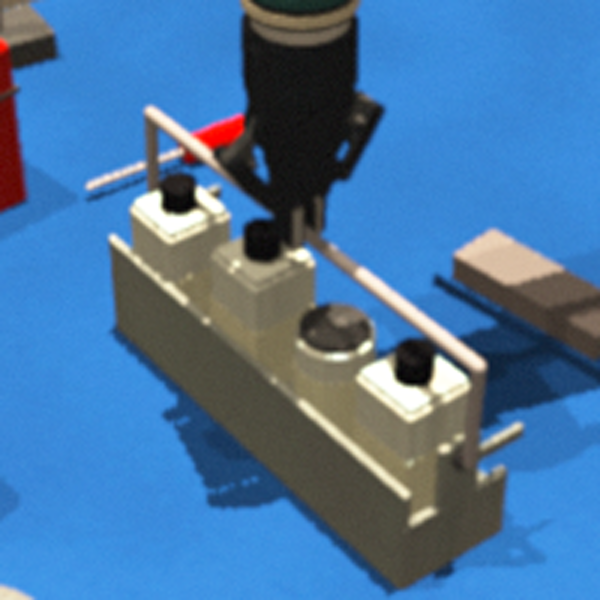

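Call:
drive_tool([
  [-0.0196,-0.0027,-0.0026],
  [-0.0386,-0.0053,-0.0078],
  [-0.0571,-0.0078,-0.0152],
  [-0.0743,-0.0101,-0.025],
  [-0.0904,-0.0123,-0.0368],
  [-0.1046,-0.0143,-0.0506],
  [-0.1173,-0.016,-0.066],
  [-0.1278,-0.0174,-0.0828],
], claw=[3,3,3,3,3,3,3,3], yaw=[0,0,0,0,0,0,0,0])

```text
time: 8.23
tool_pos: [0.4861, -0.0486, 0.2985]
tcp_rot: [2.071, 2.359, 0.003]
wrist_force: [-2.5, -0.3, 5.5]
width: 0.099
grip_force: 45.7
```

Call:
drive_tool([
  [-0.0083,-0.0011,-0.0182],
  [-0.0145,-0.002,-0.0372],
  [-0.0182,-0.0025,-0.0568],
  [-0.0194,-0.0026,-0.0768],
  [-0.0194,-0.0026,-0.08],
  [-0.0194,-0.0026,-0.08],
], claw=[3,3,3,3,3,3], yaw=[0,0,0,0,0,0])

```text
time: 8.73
tool_pos: [0.4759, -0.05, 0.2562]
tcp_rot: [-2.072, -2.361, 0.002]
wrist_force: [-1.2, -3.6, -1.6]
width: 0.1
grip_force: 47.6
```

```bash
sed -i 's/s5.png/s6.png/' t.py; python3 t.py; cat > bar.py <<'E'
from h import *
X=np.array([.9908,.1351]);Y=np.array([-.1351,.9908])
for n in("top","scene"):
    c=dict(np.load(f"l_{n}.npz")); P=cloud(c).reshape(-1,3)
    Q=np.c_[P[:,:2]@X-.545,P[:,:2]@Y+.1133,P[:,2]]
    m=(Q[:,2]>.07)&(Q[:,2]<.2)&(Q[:,0]<-.055)&(Q[:,0]>-.11)&(abs(Q[:,1])>.07)&(abs(Q[:,1])<.18)
    for s in(1,-1):
        q=Q[m&(Q[:,1]*s>0)]; print(n,s,len(q),np.median(q,0).round(4),np.percentile(q[:,2],[5,95]).round(3))
E
python3 bar.py
```

```text
[ 0.47586592 -0.05002912  0.25619209] [-1.18678215 -3.55271215 -1.56892469] 0.09965592600823235
top T 508 [ 0.0097 -0.1224  0.1333] [-0.014  0.04 ] [-0.154 -0.1  ] slope [ 0.021 -0.043]
top B 401 [ 0.0043 -0.0447  0.1336] [-0.025  0.026] [-0.07  -0.015] slope [-0.023 -0.015]
top A 504 [-0.0041  0.125   0.1329] [-0.029  0.026] [0.1   0.154] slope [0.028 0.017]
top can 271 [0.0086 0.0484 0.1213] [-0.017  0.025] [0.016 0.068] slope [-0.034 -0.003]
scene T 471 [ 0.026  -0.1126  0.1303] [-0.011  0.043] [-0.152 -0.098] slope [-0.145 -0.154]
scene B 529 [ 0.01   -0.0261  0.1308] [-0.028  0.027] [-0.066 -0.013] slope [-0.128 -0.15 ]
scene A 657 [0.0116 0.1405 0.1316] [-0.027  0.027] [0.103 0.156] slope [-0.142 -0.161]
scene can 448 [0.0018 0.0476 0.1218] [-0.027  0.025] [0.018 0.069] slope [-0.094 -0.098]
top 1 200 [-0.0803  0.1283  0.1047] [0.1   0.109]
top -1 131 [-0.0801 -0.1433  0.1045] [0.1   0.109]
scene 1 211 [-0.0787  0.127   0.1052] [0.1   0.108]
scene -1 127 [-0.0777 -0.1351  0.1033] [0.098 0.107]
```

Call:
drive_tool([
  [0,0,-0.004],
  [0,0,-0.008],
  [0,0,-0.012],
  [0,0,-0.012],
  [0,0,-0.012],
], claw=[3,3,3,3,3], yaw=[0,0,0,0,0])

```text
time: 9.25
tool_pos: [0.4762, -0.05, 0.2548]
tcp_rot: [-2.071, -2.361, 0.003]
wrist_force: [-14.8, -3.3, 29.4]
width: 0.095
grip_force: 51.0
```

Call:
drive_tool([
  [0,0,0],
  [0,0,0.004],
  [0,0,0.006],
  [0,0,0.006],
  [0,0,0.04],
  [0,0,0.1],
  [0,0,0.18],
  [0,0,0.25],
], claw=[30,30,30,30,30,30,30,30], yaw=[0,0,0,0,0,0,0,0])

```text
time: 9.92
tool_pos: [0.4759, -0.0494, 0.3767]
tcp_rot: [-2.071, -2.36, 0.001]
wrist_force: [1.4, -0.3, 1.3]
width: 0.357
grip_force: 0.0
```

```bash
python3 t.py; python3 bar.py
```

```text
[ 0.47590274 -0.0494159   0.37666049] [ 1.40002812 -0.33695414  1.30509193] 0.35701328405175725
top T 510 [ 0.0098 -0.1221  0.1328] [-0.014  0.04 ] [-0.154 -0.099] slope [ 0.027 -0.052]
top B 247 [ 0.0149 -0.0452  0.1331] [-0.009  0.026] [-0.07  -0.015] slope [-0.044 -0.026]
top A 501 [-0.0053  0.125   0.1331] [-0.029  0.026] [0.1   0.155] slope [0.029 0.013]
top can 100 [0.0101 0.056  0.1204] [-0.022  0.026] [0.02  0.069] slope [ 0.03  -0.014]
scene T 477 [ 0.0257 -0.1124  0.1306] [-0.011  0.042] [-0.152 -0.098] slope [-0.129 -0.15 ]
scene B 534 [ 0.0101 -0.0272  0.1312] [-0.026  0.027] [-0.066 -0.014] slope [-0.135 -0.155]
scene A 650 [0.0107 0.141  0.1319] [-0.027  0.027] [0.103 0.156] slope [-0.138 -0.145]
scene can 444 [0.0016 0.0477 0.1218] [-0.026  0.025] [0.02 0.07] slope [-0.075 -0.087]
top 1 191 [-0.0802  0.1308  0.104 ] [0.1   0.108]
top -1 91 [-0.0802 -0.1563  0.1047] [0.101 0.109]
scene 1 215 [-0.079  0.127  0.104] [0.099 0.108]
scene -1 152 [-0.0778 -0.127   0.1023] [0.096 0.106]
```

View pics/s6.png

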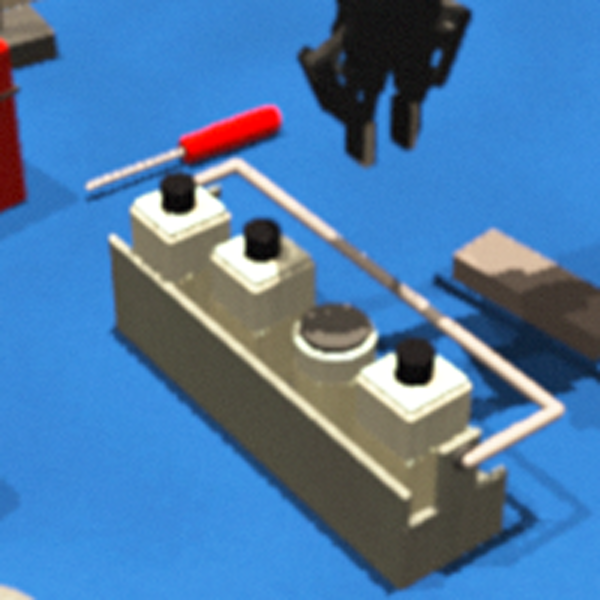

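All four containers stand upright, the keeper bar is down across the front at z ≈ 0.10 m, and the gripper is clear of everything.

```bash
python3 -c "
from workcell import bot
print(bot.finish_job())"
```

```text
the job is handed in; nothing more can be done
None
```

The tipped tin is upright on its base in its lane place, close against the back wall, and the keeper bar is down against its stop across the front. The other containers are still standing, the disc and screwdriver were not touched, and the job was handed in at about 10 s on the robot's clock.

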